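Turn the upside-down chip carrier over into the inspection bed

TASK

Three black chip carriers lie on the bench; one of them is upside down, its plain back up and its square well hidden. Lay that one, as it lies, in the open flap of the small turnover stand, then swing the flap by its handle all the way over to the other side, so that the carrier ends flat in the stand's bed with its well facing up under the closed flap. Leave the other two carriers where they are.

Things in the scene. Friction and masses are not known exactly. Their poses are not given: they have to be found in the camera images.
- carrier (a point): The upside-down carrier: black plastic square, 50 x 50 x 18 mm, plain flat back now up; a 32 mm square well, 9 mm deep with a small metal chip, in its face now down. The point is its centre, 9 mm above the bench at the start. x and y run along its square sides; z points out of the well (down at the start, up when the job is done). About 0.06 kg. Four-fold square, so its yaw matters only modulo 90 degrees. A power strip lies about 25 mm or more beyond the row of carriers.
- pocket (a point): Centre of the pocket floor of the stand's aluminium flap (a frame with a window), 32 mm above the bench at the start. The pocket is 70 mm square; along the hinge runs a 16 mm high lip, the outer edge has a 6 mm rim, the two sides (+x and -x) have 6 mm tabs at their corners only, with a 38 mm gap between them for the fingers. Axes as bed at the start; turns with the flap.
- bed (a point): Centre of the floor of the stand's fixed grey bed, a recess 74 x 71 mm with 6 mm walls, 32 mm above the bench. x points horizontally along the hinge, away from the robot (the stand is turned by up to 0.35 rad), y from the bed to the flap's starting side, z up. The hinge line runs along x, 43 mm to +y of this point and 11 mm above it. The stand is fixed and 84 x 176 mm.
- grip (a point): Middle of the free part of the flap's handle: a round black bar, 12 mm thick, along x of bed, sticking out 46 mm from the front (-x) edge of the flap, 64 mm to -x of the flap's middle; nothing but bench lies below it. The point starts 29.5 mm above the bench, 78 mm to +y of the hinge line and 13.5 mm below it, and turns about the hinge line on a radius of 79 mm. Ends 78 mm to -y and 13.5 mm above the hinge line.
- flap (a joint): Turn of the flap about its hinge: 0 = open, lying on the +y side (start); 1.57 = upright; 3.14 = fully over, lying above the bed. Past upright the carrier topples out into the bed ahead of the flap. It moves freely (0.12 kg, light damping) and falls to the side it leans to.
- spare_a: Another black carrier of the same size, right way up (square well and chip visible); leave it. Origin at the centre of its underside.
- spare_b: Another black carrier of the same size, right way up (square well and chip visible); leave it. Origin at the centre of its underside.
Things that resemble listed ones, but are neither listed nor needed, are in the scene too. What is shaped like the part that bears carrier but blue is not meant.

How it is judged:
At the end, for the whole second after the job is handed in: The flap is over on the bed's side (within 10 degrees of fully over); the carrier lies well up within 10 degrees of level, its centre within 20 mm of the bed's centre and 4 to 14 mm above the bed's floor (9 when flat) (value of joint flap above 2.97 rad and angle between carrier's own z axis and vertical below 0.17 rad and horizontal distance between carrier and bed below 0.02 m and z of carrier in the frame of bed between 0.004 and 0.014 m); the robot touches nothing.
It fails at once if another carrier is shifted by more than 20 mm (distance of any of spare_a, spare_b from where it was at the start of the episode above 0.02 m).
It also fails if it takes over 54 s, if anything falls off the work surface, if the arm or the gripper's body presses on something with over 40 N, if the wrist force passes 120 N, or if a joint passes its speed limit or range.

ROBOT

A 6-joint arm with a two-finger parallel gripper is mounted at the origin on a cart in front of the work surface, level with it; the furniture and walls round the work are solid. World frame = base frame: x ahead of the robot, y to its left, z up, the work surface at z = 0. Lengths are in m, angles in rad, forces in N, time in s.
With the tool pointing down it reaches from about 0.35 to 0.975 m from the base axis. Payload 4.9 kg.
Tool frame: the origin (TCP) lies on the mounting face of the last link; the fingertips stand 173 mm ahead of it and the grasp point (between the pads) lies 155 mm ahead of it; x points along the fingers, z is the direction in which the jaws open and shut, and the axes are right-handed (so a half turn about x gives the same grasp; the last joint's range is limited). The gripper opens to 85 mm and grips with 20 to 120 N. Pads are 22 mm wide; open, the fingers measure 114 mm over their backs; the gripper's body (76 mm by 85 mm) begins 54 mm behind the grasp point. The pads swing forward as they close: fully open they stand 13 mm farther back than shut.
Start: joints at [-1.247, 0.053, 1.613, -0, 1.476, -0.119], TCP at [0.268, -0.565, 0.405] pointing down, gripper open.
Joint ranges: [-3.01, 3.01], [-1.01, 2.22], [0.06, 2.58], [-1.02, 4.17], [0.09, 2.62], [-3.14, 3.14]. Speed limits (rad/s): [2.57, 2.57, 3.14, 3.14, 3.14, 3.14].

INTERFACE

Orientations are given as a rotation vector (axis times angle).
In Python, from station import get_obs, get_image, get_calibration, finish_job, look_for, masks_of, tip_of gives the robot as it stands.
- The arm moves only by the tool carry_out, never from a script. Its argument "increments" is a list of rows, each a list of 3 entries, a list of its own where there are three numbers: the turn, a rotation vector about the world's x, y, z in units of 0.1 rad (1.0 is 0.1 rad), then the shift along the world's x, y, z in units of 20 mm (1.0 is 20 mm), then the opening, from 0 (shut) to 1 (fully open). A call has 1 to 8 rows; each row shifts and turns the pose as measured when the row begins; what a row does not reach is not made up. A row lasts 1/10 s, in which the tool goes at most 50 mm and 8.59 degrees, less where a joint would pass 70% of its speed; a pose out of reach is approached as far as the arm can. A call with a number of a shift or a turn outside -1 to 1 is refused whole. A call with a gripper value outside its range is refused whole. The fingers move at their own pace and stop on an object; "squeeze" is the grip in N (left out, the last holds). Time passes only in rows, so rows that do not move let the fingers close. It gives the time, the measured TCP pose, the force and the opening at its end, in the units of the state.
- get_obs(): the state, without advancing time (a new reading comes with each control period).
- get_image(name): name is "side" or "top"; returns (picture, depth): 384x512x3 uint8, blue, green, red; 384x512 float32, m along the optical axis (not along the pixel's ray), 0 where there is no reading.
- get_calibration(name): a dict with "fx", "fy", "cx", "cy" (pixels), "k1" (the pictures are not rectified: a ray, as slopes to the right and down, at radius r is drawn at 1 + k1 r^2 times it, then the intrinsics apply), "position" and "orientation" of the camera in the world. Camera axes: x right, y down, z forward; pixel columns grow to the right and rows downward; lengths in m; the calibration is good to about 2 mm. A picture is of the moment at which its call begins. get_calibration takes no time and is no camera call.
- finish_job(): hands the job in, once; it reports no verdict.
Trained networks look in the newest picture that a camera, given by its name, has taken for a name from the list of things; names that differ only in an ending like _2 or _b are one class to them, and where a whole thing is asked for, a point or a joint stands for the part that bears it (a point fixed in the world has none). Each returns a list of dicts, best first, with "p" (0 to 1); they miss things now and then, are a little off and sometimes report something else, mostly with a low value. They report only what shows in the picture. A call takes as long as a camera call. They do not tell look-alikes from the thing itself.
- look_for(camera, query): "centre" ([column, row] in pixels, amid what is visible of it).
- masks_of(camera, query): "region" (384x512 bool, what is visible of it) and "centre" ([column, row] in pixels, amid what is visible of it).
- tip_of(camera, query): "centre" ([column, row] in pixels: a listed point, or the origin of a listed thing).
The state is a dict: "t": time; "q": joint angles; "dq": joint speeds; "effort": joint torques, N m; "tool_pos": TCP position; "tool_rot": TCP orientation; "contact_force": force on the tool from outside, world axes, zero at the start; "wrist_torque": the same for the moment, N m; "opening": finger opening in m.
Only numpy, scipy, OpenCV 4.12 (cv2) and the standard library are available. Lean on these libraries where they do the work, as an engineer would, in place of code of your own. Each camera call takes 0.05 s, during which the arm holds its last target.

## Working session

There is one attempt and no reset: what is moved stays moved. The work goes in short steps, Python scripts to look and compute and a tool call to move; the robot and the scene stay as the last step left them, time stands still between calls to the robot, and variables do not carry over. Pictures are saved under pics/ and viewed, and the job is handed in when it is done.

Besides the shell and the picture viewer there is one more tool, called after ">>>" in YAML: its name, and indented under it one key for each argument. carry_out: Moves the arm, as the interface text tells. Shifts and turns lie within -1 to 1; 1 stands for 20 mm of shift or 0.1 rad of turn. Its arguments: {"type":"object","properties":{"increments":{"type":"array","items":{"type":"array"}},"squeeze":{"type":"number"}},"required":["increments"]}

```bash
ls; mkdir -p pics; cat > h.py <<'E'
from station import *
import numpy as np, cv2
from scipy.spatial.transform import Rotation as R
def cal(n):
    c=get_calibration(n); K=np.array([[c['fx'],0,c['cx']],[0,c['fy'],c['cy']],[0,0,1]],float)
    o=np.array(c['orientation'],float)
    Rm=R.from_rotvec(o).as_matrix() if o.size==3 else (o if o.shape==(3,3) else R.from_quat(o).as_matrix())
    return c,K,Rm,np.array(c['position'])
def rays(n,px):
    c,K,Rm,p=cal(n)
    u=cv2.undistortPoints(np.array(px,float).reshape(-1,1,2),K,np.array([c['k1'],0,0,0,0.])).reshape(-1,2)
    return p,np.c_[u,np.ones(len(u))]@Rm.T
def at_z(n,px,z):
    p,d=rays(n,px); return p+d*((z-p[2])/d[:,2])[:,None]
def with_depth(n,px,dep):
    p,d=rays(n,px); return p+d*np.array(dep).reshape(-1,1)
def proj(n,X):
    c,K,Rm,p=cal(n); 
    return cv2.projectPoints(np.array(X,float).reshape(-1,1,3),cv2.Rodrigues(Rm.T)[0],-Rm.T@p,K,np.array([c['k1'],0,0,0,0.]))[0].reshape(-1,2)
E
python3 - <<'E'
from h import *
print(get_calibration('top'),get_calibration('side'),get_obs())
for n in ('top','side'):
    im,d=get_image(n); cv2.imwrite(f'pics/{n}0.png',im); np.save(n+'0.npy',d)
    for q in ('carrier','pocket','bed','grip'):
        print(n,q,[(np.round(r['centre'],1),round(r['p'],2)) for r in tip_of(n,q)])
    for q in ('carrier','spare_a','flap'):
        print(n,q,[(np.round(r['centre'],1),round(r['p'],2)) for r in look_for(n,q)])
E
```

```text
pics
{'fx': 410.7754265072292, 'fy': 410.7754265072292, 'cx': 251.87444210892988, 'cy': 191.94793546546876, 'k1': -0.07425894679947782, 'position': array([0.43149655, 0.05087313, 1.04984969]), 'orientation': array([-2.21405419,  2.18288495, -0.04291955])} {'fx': 480.87239268174415, 'fy': 480.87239268174415, 'cx': 258.5518133477993, 'cy': 193.0264023715517, 'k1': -0.14232488343942964, 'position': array([-0.1590574 ,  1.12150721,  0.54447615]), 'orientation': array([-0.61529492,  2.27850387, -1.55843284])} {'t': 0.0, 'q': array([-1.24699017e+00,  5.33349019e-02,  1.61431670e+00, -6.20974772e-06,
        1.47602447e+00, -1.19036505e-01]), 'dq': array([ 1.61178853e-03, -5.91072723e-04,  4.36141470e-04,  2.20898071e-05,
        7.73502148e-04, -1.21311673e-03]), 'effort': array([ 1.48972405e-03, -3.93683767e+01, -3.70174348e+01,  2.52454782e-05,
        7.11833563e-03, -1.17368984e-05]), 'tool_pos': array([ 0.26770771, -0.56445252,  0.40346272]), 'tool_rot': array([ 0.87840369,  1.38840359, -0.87625347]), 'contact_force': array([-0.00957366,  0.45463252,  0.26388268]), 'wrist_torque': arr
[... 408 characters left out ...]
97), (array([155.6, 249.3]), 0.96), (array([176.8, 130.6]), 0.71)]
top spare_a [(array([363.3, 200. ]), 0.9), (array([313.1, 205.2]), 0.63)]
top flap [(array([151.8, 192.8]), 0.8)]
side carrier [(array([278. , 212.7]), 0.74), (array([267.2, 260.4]), 0.71), (array([176.6, 228.3]), 0.57), (array([242.9, 211.8]), 0.55)]
side pocket [(array([201.8, 239.4]), 0.96)]
side bed [(array([219.9, 226.2]), 0.89)]
side grip [(array([217.6, 249. ]), 0.63)]
side carrier [(array([268.7, 260.7]), 0.79), (array([241.3, 214.5]), 0.71), (array([277.7, 215.4]), 0.7), (array([173.4, 229.8]), 0.58)]
side spare_a [(array([299.5, 196.1]), 0.66), (array([310.8, 184.1]), 0.63)]
side flap [(array([207.5, 235.7]), 0.56)]
```

View pics/top0.png

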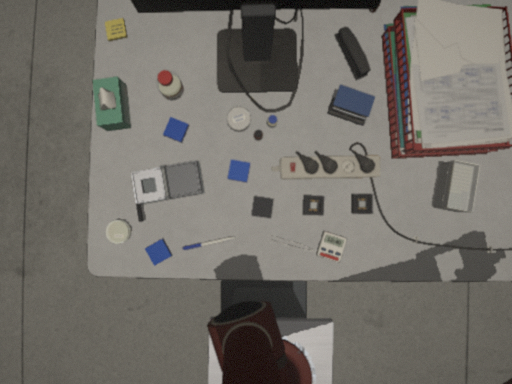

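View pics/side0.png

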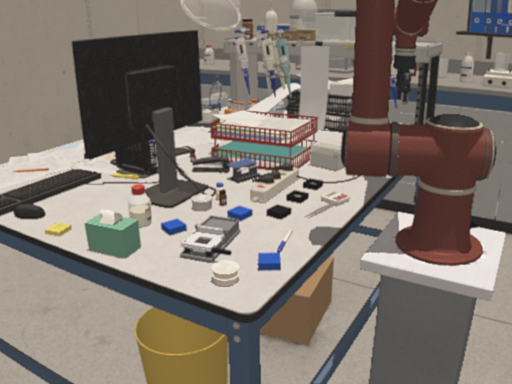

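Top view: upside-down carrier at (263,207), spares at (313,205) and (361,204), stand with flap at ~(150,186), bed ~(183,180), handle ~(141,212). Measuring now.

```bash
python3 - <<'E'
from h import *
im=cv2.imread('pics/top0.png'); d=np.load('top0.npy')
cr=im[160:260,115:385]
cv2.imwrite('pics/crop0.png',cv2.resize(im[155:230,120:280],None,fx=5,fy=5,interpolation=cv2.INTER_CUBIC)[:600,:800])
def show(n,px,z): 
    w=at_z(n,px,z); print(np.round(w,4).tolist())
g=cv2.cvtColor(im,cv2.COLOR_BGR2GRAY)
sub=np.zeros_like(g); sub[190:225,245:285]=(g[190:225,245:285]<75)*255
cs=max(cv2.findContours(sub,0,cv2.CHAIN_APPROX_NONE)[0],key=cv2.contourArea)
print(cv2.minAreaRect(cs),cv2.contourArea(cs))
box=cv2.boxPoints(cv2.minAreaRect(cs)); w=at_z('top',box,0.018)[:,:2]
print(w,w.mean(0)); e=w[1]-w[0]; print(np.linalg.norm(w[1]-w[0]),np.linalg.norm(w[2]-w[1]),np.degrees(np.arctan2(e[1],e[0])))
print('carrier tip top',at_z('top',[[263.6,208.9]],.009))
print('grip',at_z('top',[[137.4,213.6]],.0295),'pocket',at_z('top',[[154.7,183.7]],.032),'bed',at_z('top',[[183.9,180.6]],.032))
print('grip side',at_z('side',[[217.6,249]],.0295),'pocket',at_z('side',[[201.8,239.4]],.032),'bed',at_z('side',[[219.9,226.2]],.032))
print('carrier side',at_z('side',[[278,212.7]],.009))
# height map of stand
v,u=np.mgrid[155:230,120:215]; px=np.c_[u.ravel(),v.ravel()]
W=with_depth('top',px,d[155:230,120:215].ravel())
h=W[:,2].reshape(u.shape); print(h[::4,::4].round(3))
E
```

```text
((262.0384826660156, 206.69232177734375), (18.605209350585938, 18.729244232177734), 7.125016689300537) 301.0
[[0.4176061  0.05422899]
 [0.464334   0.04905666]
 [0.45918767 0.00259191]
 [0.41247639 0.00784102]] [0.43840104 0.02842965]
0.04701329366905974 0.046748878355062674 -6.316373613642424
carrier tip top [[0.43291284 0.02420811 0.009     ]]
grip [[0.41642432 0.3395635  0.0295    ]] pocket [[0.49164756 0.2970925  0.032     ]] bed [[0.50036236 0.22402904 0.032     ]]
grip side [[0.43205842 0.3282691  0.0295    ]] pocket [[0.49074711 0.31049488 0.032     ]] bed [[0.49589949 0.22781186 0.032     ]]
carrier side [[0.43412864 0.03472069 0.009     ]]
[[ 3.00e-03  1.00e-03  2.00e-03 -4.00e-03 -1.00e-03 -3.00e-03 -2.00e-03
   0.00e+00 -2.00e-03 -1.00e-03 -3.00e-03 -2.00e-03 -4.00e-03  1.00e-03
  -1.00e-03 -2.00e-03 -4.00e-03 -0.00e+00 -0.00e+00 -0.00e+00 -1.00e-03
   1.00e-03 -1.00e-03 -0.00e+00]
 [ 0.00e+00 -3.00e-03 -6.00e-03 -3.00e-03 -2.00e-03  0.00e+00 -1.00e-03
  -3.00e-03  1.00e-03 -2.00e-03  2.00e-03 -5.00e-03 -1.00e-03 -3.00e-03
  -3.00e-03 -2.00e-03  2.00e-03 -4.00e-03 -1.00e-03
[... 3587 characters left out ...]
e-03  3.70e-02 -1.00e-03
  -0.00e+00 -3.00e-03 -2.00e-03 -3.00e-03 -1.00e-03 -2.00e-03  2.00e-03
   2.00e-03  0.00e+00 -3.00e-03 -2.00e-03 -2.00e-03 -2.00e-03  0.00e+00
  -0.00e+00 -1.00e-03 -0.00e+00]
 [ 2.80e-02  2.80e-02 -1.00e-03 -3.00e-03 -1.00e-03 -2.00e-03 -0.00e+00
  -2.00e-03 -1.00e-03 -1.00e-03  3.00e-03 -2.00e-03  1.00e-03 -3.00e-03
  -2.00e-03 -3.00e-03 -1.00e-03 -1.00e-03 -1.00e-03  1.00e-03 -5.00e-03
   3.00e-03 -5.00e-03 -5.00e-03]
 [ 2.80e-02  2.80e-02  1.70e-02 -5.00e-03 -0.00e+00  1.00e-03 -5.00e-03
   0.00e+00 -2.00e-03 -3.00e-03  1.00e-03 -1.00e-03 -5.00e-03 -2.00e-03
  -2.00e-03 -2.00e-03  1.00e-03 -1.00e-03 -3.00e-03 -3.00e-03 -5.00e-03
  -4.00e-03 -2.00e-03  1.00e-03]]
```

View pics/crop0.png

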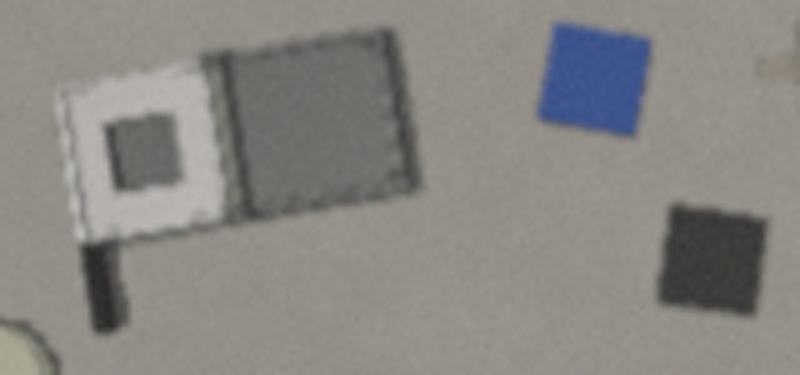

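```bash
python3 - <<'E'
from h import *
im=cv2.imread('pics/top0.png'); d=np.load('top0.npy')
v,u=np.mgrid[150:235,115:220]; px=np.c_[u.ravel(),v.ravel()]
W=with_depth('top',px,d[150:235,115:220].ravel())
m=((W[:,2]>.018)&(W[:,2]<.1)).reshape(u.shape).astype(np.uint8)
m=cv2.morphologyEx(m,cv2.MORPH_CLOSE,np.ones((3,3)))
full=m.copy(); m=cv2.morphologyEx(m,cv2.MORPH_OPEN,np.ones((11,11)))
c=max(cv2.findContours(m,0,cv2.CHAIN_APPROX_NONE)[0],key=cv2.contourArea)
pts=c.reshape(-1,2)+[115,150]; w=at_z('top',pts,.036)[:,:2]
r=cv2.minAreaRect((w*1000).astype(np.float32)); print('stand',r); print(cv2.boxPoints(r).round())
hd=cv2.morphologyEx(full&(1-m),cv2.MORPH_OPEN,np.ones((3,3)))
c=max(cv2.findContours(hd,0,cv2.CHAIN_APPROX_NONE)[0],key=cv2.contourArea)
w=at_z('top',c.reshape(-1,2)+[115,150],.033)[:,:2]; r=cv2.minAreaRect((w*1000).astype(np.float32)); print('handle',r)
print(at_z('top',[[149.2,185.4]],.03))
# colour-based edges
for name,pp in {'stand corners':[[12,18],[78.5,6],[83.5,37.5],[48.5,43.5],[15.5,48.5],[41,10.5]]}.items():
    q=np.array(pp)*1.0+[120,155]; print(name,(at_z('top',q,.038)*1000).round()[:,:2].tolist())
g=cv2.cvtColor(im,cv2.COLOR_BGR2GRAY)
for th in (75,85,95,105):
    sub=np.zeros_like(g); sub[190:225,245:285]=(g[190:225,245:285]<th)*255
    cs=max(cv2.findContours(sub,0,cv2.CHAIN_APPROX_NONE)[0],key=cv2.contourArea)
    M=cv2.moments(sub,True); ce=[M['m10']/M['m00'],M['m01']/M['m00']]
    print(th,M['m00'],ce,at_z('top',[ce],.018),cv2.minAreaRect(cs)[2])
# side carrier
im=cv2.imread('pics/side0.png')
cv2.imwrite('pics/sidecrop.png',cv2.resize(im[200:280,160:320],None,fx=5,fy=5,interpolation=cv2.INTER_CUBIC)[:600,:800])
E
```

```text
stand ((501.250732421875, 240.4354705810547), (81.90586853027344, 112.09194946289062), 9.779088020324707)
[[451. 289.]
 [470. 178.]
 [551. 192.]
 [532. 303.]]
handle ((464.0028991699219, 322.25653076171875), (124.59674072265625, 60.0384521484375), 6.6722517013549805)
[[0.48732388 0.31135002 0.03      ]]
stand corners [[517.0, 353.0], [549.0, 188.0], [471.0, 174.0], [455.0, 260.0], [441.0, 343.0], [537.0, 281.0]]
75 336.0 [261.98214285714283, 206.625] [[0.43855102 0.02857551 0.018     ]] 7.125016689300537
85 367.0 [262.0408719346049, 206.62125340599454] [[0.4385625 0.0284282 0.018    ]] 8.130102157592773
95 375.0 [262.05066666666664, 206.68] [[0.43841544 0.02840165 0.018     ]] 8.130102157592773
105 385.0 [262.05194805194805, 206.6909090909091] [[0.43838811 0.02839807 0.018     ]] 8.130102157592773
```

View pics/sidecrop.png

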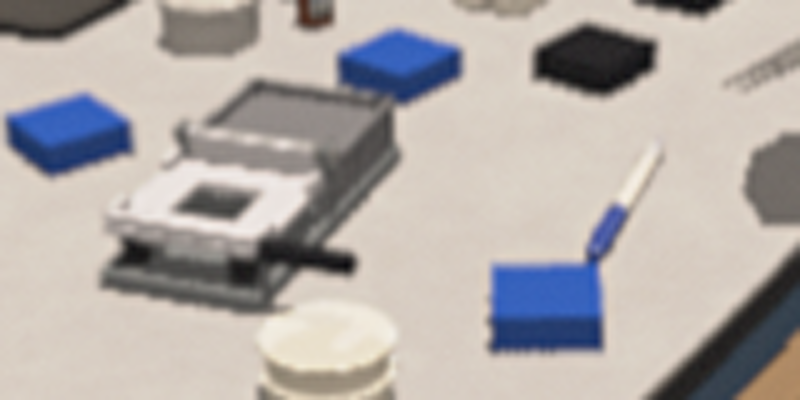

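```bash
python3 - <<'E'
from h import *
o=get_obs(); M=R.from_rotvec(o['tool_rot']).as_matrix(); print(M.round(3)); print(o['t'])
print('jaw yaw',np.degrees(np.arctan2(M[1,2],M[0,2])))
a=np.radians(10.3); X=np.array([np.cos(a),np.sin(a)]);Y=np.array([-X[1],X[0]])
bed=np.array([.5027,.2267])
loc={'bed':(0,0,.032),'pocket':(0,86,.032),'grip':(-64,121,.0295),'hend':(-87,121,.0355),'hin':(-41,121,.0355)}
im=cv2.imread('pics/top0.png')
S=lambda p:tuple(int(x) for x in p)
big=cv2.resize(im[140:260,100:300],None,fx=4,fy=4,interpolation=cv2.INTER_CUBIC)
def dr(P,z,col):
    w=[[*(bed+(X*p[0]+Y*p[1])/1000),z] for p in P]; q=(proj('top',w)-[100,140]+.5)*4
    cv2.polylines(big,[q.astype(int)],True,col,1)
dr([(-42,-39),(42,-39),(42,43),(-42,43)],.038,(0,255,0))
dr([(-37,-35.5),(37,-35.5),(37,35.5),(-37,35.5)],.032,(0,255,255))
dr([(-35,51),(35,51),(35,121),(-35,121)],.032,(0,0,255))
dr([(-87,115),(-41,115),(-41,127),(-87,127)],.0335,(255,0,255))
c=np.array([.4384,.0284]);b=np.radians(-7)
q=proj('top',[[c[0]+.025*(s*np.cos(b)-t*np.sin(b)),c[1]+.025*(s*np.sin(b)+t*np.cos(b)),.018] for s,t in((1,1),(1,-1),(-1,-1),(-1,1))])
cv2.polylines(big,[((q-[100,140]+.5)*4).astype(int)],True,(0,255,0),1)
cv2.imwrite('pics/ov.png',big)
for k,(x,y,z) in loc.items(): print(k,bed+(X*x+Y*y)/1000)
E
```

```text
[[ 0.     0.904  0.428]
 [-0.     0.428 -0.904]
 [-1.     0.     0.   ]]
0.8
jaw yaw -64.629669225326
bed [0.5027 0.2267]
pocket [0.48732301 0.31131411]
grip [0.41809629 0.33430675]
hend [0.39546693 0.3301943 ]
hin [0.44072565 0.3384192 ]
```

View pics/ov.png

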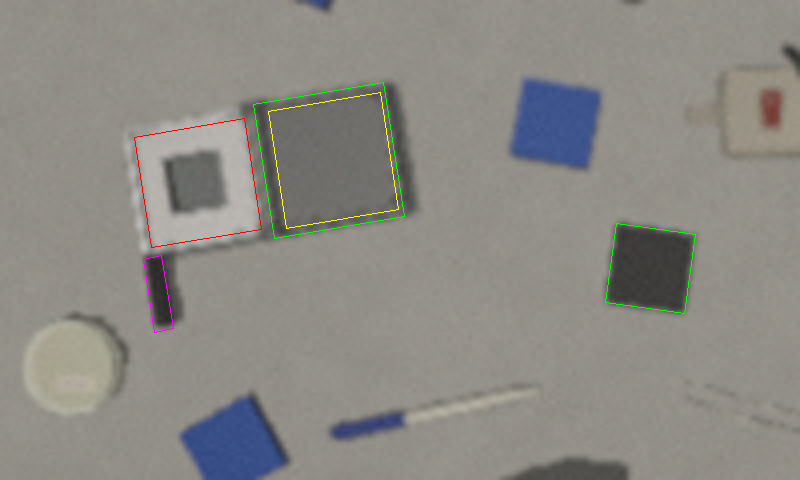

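>>> carry_out:
  increments:
    - [[0,0,1],[0.3,1,-0.2],1]
    - [[0,0,1],[0.3,1,-0.2],1]
    - [[0,0,1],[0.3,1,-0.2],1]
    - [[0,0,1],[0.3,1,-0.2],1]
    - [[0,0,1],[0.3,1,-0.2],1]
    - [[0,0,1],[0.3,1,-0.2],1]
    - [[0,0,1],[0.3,1,-0.2],1]
    - [[0,0,1],[0.3,1,-0.2],1]

```text
t: 1.6
tool_pos: [0.316, -0.4011, 0.3729]
tool_rot: [0.234, 1.555, -0.237]
contact_force: [0.2, -0.7, 0.6]
opening: 0.085
```

>>> carry_out:
  increments:
    - [[0,0,0.5],[0.3,1,-0.3],1]
    - [[0,0,0.5],[0.3,1,-0.3],1]
    - [[0,0,0.5],[0.3,1,-0.3],1]
    - [[0,0,0.5],[0.3,1,-0.3],1]
    - [[0,0,0],[0.3,1,-0.3],1]
    - [[0,0,0],[0.3,1,-0.3],1]
    - [[0,0,0],[0.3,1,-0.3],1]
    - [[0,0,0],[0.3,1,-0.3],1]

```text
t: 2.4
tool_pos: [0.3652, -0.2343, 0.3249]
tool_rot: [0.067, 1.563, -0.074]
contact_force: [0.4, -0.3, -0.5]
opening: 0.0854
```

>>> carry_out:
  increments:
    - [[0,0,0],[0.3,1,-0.3],1]
    - [[0,0,0],[0.3,1,-0.3],1]
    - [[0,0,0],[0.3,1,-0.3],1]
    - [[0,0,0],[0.3,1,-0.3],1]
    - [[0,0,0],[0.3,1,-0.3],1]
    - [[0,0,0],[0.3,1,-0.3],1]
    - [[0,0,0],[0.3,1,-0.3],1]
    - [[0,0,0],[0.3,1,-0.3],1]

```text
t: 3.2
tool_pos: [0.4144, -0.0674, 0.2769]
tool_rot: [0.066, 1.558, -0.077]
contact_force: [0.6, -0.4, -0.4]
opening: 0.085
```

>>> carry_out:
  increments:
    - [[0,0,0],[0.3,1,-0.2],1]
    - [[0,0,0],[0.3,1,-0.2],1]
    - [[0,0,0],[0.3,1,-0.2],1]
    - [[0,0,0],[0.2,1,0],1]
    - [[0,0,0],[0.1,0.6,0],1]
    - [[0,0,0],[0,0,0],1]

```text
t: 3.8
tool_pos: [0.4391, 0.0306, 0.2646]
tool_rot: [0.063, 1.557, -0.074]
contact_force: [0.1, -0.3, 1.0]
opening: 0.0852
```

```bash
cat > st.py <<'E'
from h import *
o=get_obs(); M=R.from_rotvec(o['tool_rot']).as_matrix()
print('t',o['t'],'pos',o['tool_pos'].round(4),'yaw',np.degrees(np.arctan2(M[1,2],M[0,2])).round(2),'x',M[:,0].round(3),'open',o['opening'].round(4),'F',o['contact_force'].round(1),'q',o['q'].round(2))
E
python3 st.py
```

```text
Traceback (most recent call last):
  File "st.py", line 3, in <module>
    print('t',o['t'],'pos',o['tool_pos'].round(4),'yaw',np.degrees(np.arctan2(M[1,2],M[0,2])).round(2),'x',M[:,0].round(3),'open',o['opening'].round(4),'F',o['contact_force'].round(1),'q',o['q'].round(2))
                                                                                                                                  ^^^^^^^^^^^^^^^^^^
AttributeError: 'float' object has no attribute 'round'
```

```bash
sed -i "s/o\['opening'\].round(4)/round(o['opening'],4)/" st.py; python3 st.py
```

```text
t 3.8 pos [0.4391 0.0306 0.2646] yaw -5.0 x [ 0.013 -0.007 -1.   ] open 0.0852 F [ 0.1 -0.3  1. ] q [-0.1  -0.28  2.16 -0.01  1.25 -0.01]
```

>>> carry_out:
  increments:
    - [[0.07,0.13,-0.3],[0,-0.1,-1],1]
    - [[0,0,0],[0,0,-1],1]
    - [[0,0,0],[0,0,-1],1]
    - [[0,0,0],[0,0,-1],1]
    - [[0,0,0],[0,0,-0.4],1]
    - [[0,0,0],[0,0,0],1]

```text
t: 4.4
tool_pos: [0.4399, 0.0261, 0.1766]
tool_rot: [0.091, 1.563, -0.095]
contact_force: [-0.2, 0.6, 0.1]
opening: 0.0857
```

```bash
python3 st.py; python3 - <<'E'
from h import *
im,d=get_image('side'); cv2.imwrite('pics/s1.png',cv2.resize(im[140:260,200:360],None,fx=5,fy=5,interpolation=cv2.INTER_CUBIC))
E
```

```text
t 4.4 pos [0.4399 0.0261 0.1766] yaw -6.8 x [ 0.005 -0.003 -1.   ] open 0.0857 F [-0.2  0.6  0.1] q [-0.11 -0.13  2.2  -0.    1.06  0.01]
```

View pics/s1.png

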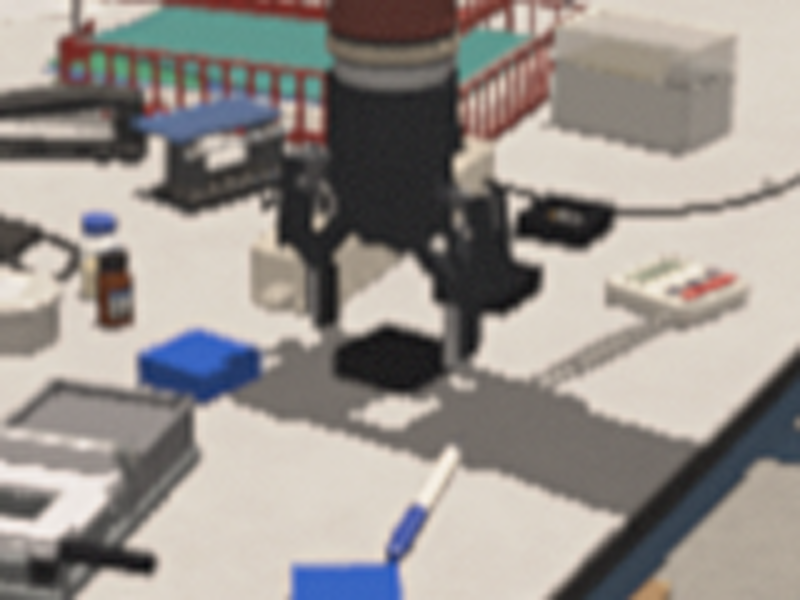

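The fingers straddle the carrier (about (398,358) in the crop). Closing.

>>> carry_out:
  increments:
    - [[0,0,0],[-0.05,0.1,-0.15],0.8]
    - [[0,0,0],[0,0,0],0.5]
    - [[0,0,0],[0,0,0],0.3]
    - [[0,0,0],[0,0,0],0.3]
    - [[0,0,0],[0,0,0],0.3]
    - [[0,0,0],[0,0,0],0.3]
  squeeze: 40

```text
t: 5.05
tool_pos: [0.4411, 0.0279, 0.1783]
tool_rot: [0.091, 1.554, -0.095]
contact_force: [-0.1, -0.3, -1.7]
opening: 0.049
```

```bash
python3 st.py
```

```text
t 5.05 pos [0.4411 0.0279 0.1783] yaw -6.79 x [ 0.014 -0.004 -1.   ] open 0.049 F [-0.1 -0.3 -1.7] q [-0.11 -0.13  2.2  -0.    1.06  0.01]
```

>>> carry_out:
  increments:
    - [[0,0,0],[0,0,1],0.3]
    - [[0,0,0],[0,0,1],0.3]
    - [[0,0,0],[0,0,1],0.3]
    - [[0,0,0],[0,0,1],0.3]
    - [[0,0,0],[0,0,1],0.3]
    - [[0,0,0],[0,0,0],0.3]

```text
t: 5.65
tool_pos: [0.4392, 0.0281, 0.2798]
tool_rot: [0.091, 1.559, -0.095]
contact_force: [0.2, 0.5, -0.2]
opening: 0.0491
```

```bash
python3 st.py; python3 - <<'E'
from h import *
im,d=get_image('side'); cv2.imwrite('pics/s2.png',cv2.resize(im[140:260,200:360],None,fx=5,fy=5,interpolation=cv2.INTER_CUBIC))
E
```

```text
t 5.65 pos [0.4392 0.0281 0.2798] yaw -6.78 x [ 0.009 -0.003 -1.   ] open 0.0491 F [ 0.2  0.5 -0.2] q [-0.1  -0.3   2.15 -0.    1.28  0.01]
```

View pics/s2.png

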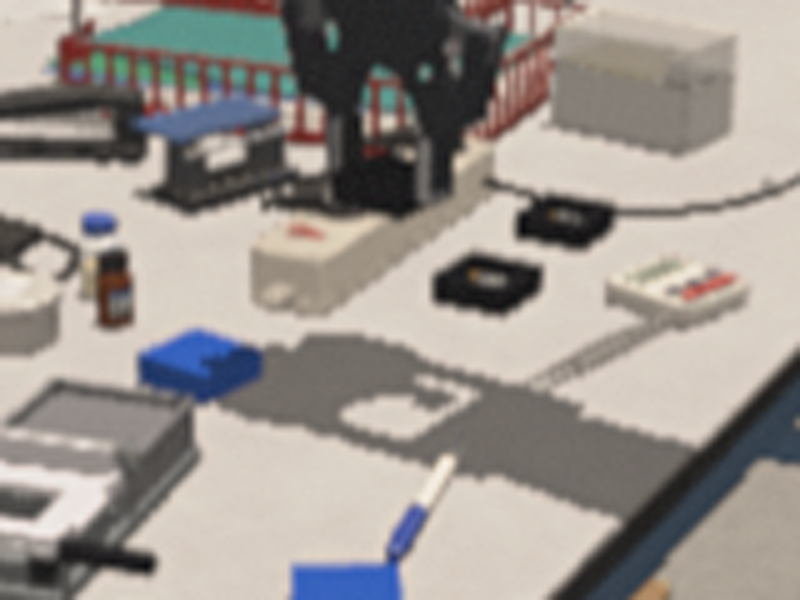

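The carrier is held level between the pads (about (385,180)), both spares undisturbed. Carrying it over the flap.

>>> carry_out:
  increments:
    - [[0,0,0.5],[0.2,1,0],0.3]
    - [[0,0,0.5],[0.2,1,0],0.3]
    - [[0,0,0.5],[0.2,1,0],0.3]
    - [[0,0,0.5],[0.2,1,0],0.3]
    - [[0,0,0.5],[0.2,1,0],0.3]
    - [[0,0,0.5],[0.2,1,0],0.3]
    - [[0,0,0],[0.2,1,0],0.3]
    - [[0,0,0],[0.2,1,0],0.3]

```text
t: 6.5
tool_pos: [0.4663, 0.1917, 0.263]
tool_rot: [-0.153, 1.579, 0.145]
contact_force: [-0.6, -0.1, -1.0]
opening: 0.0487
```

>>> carry_out:
  increments:
    - [[0,0,0],[0.2,1,0],0.3]
    - [[0,0,0],[0.2,1,0],0.3]
    - [[0,0,0],[0.2,1,0],0.3]
    - [[0,0,0],[0.1,1,0],0.3]
    - [[0,0,0],[0.1,1,0],0.3]
    - [[0,0,0],[0,0.5,0],0.3]
    - [[0,0,0],[0,0,0],0.3]

```text
t: 7.2
tool_pos: [0.4782, 0.3065, 0.2474]
tool_rot: [-0.16, 1.6, 0.143]
contact_force: [-0.2, 0.0, -0.6]
opening: 0.0488
```

```bash
python3 st.py; python3 - <<'E'
from h import *
im,d=get_image('side'); cv2.imwrite('pics/s3.png',cv2.resize(im[140:280,140:320],None,fx=4.2,fy=4.2,interpolation=cv2.INTER_CUBIC))
im,d=get_image('top'); cv2.imwrite('pics/t3.png',cv2.resize(im[130:250,100:280],None,fx=4.2,fy=4.2,interpolation=cv2.INTER_CUBIC))
E
```

```text
t 7.2 pos [0.4782 0.3065 0.2474] yaw 11.01 x [-0.033 -0.014 -0.999] open 0.0488 F [-0.2  0.  -0.6] q [0.44 0.08 1.86 0.   1.24 0.25]
```

View pics/s3.png

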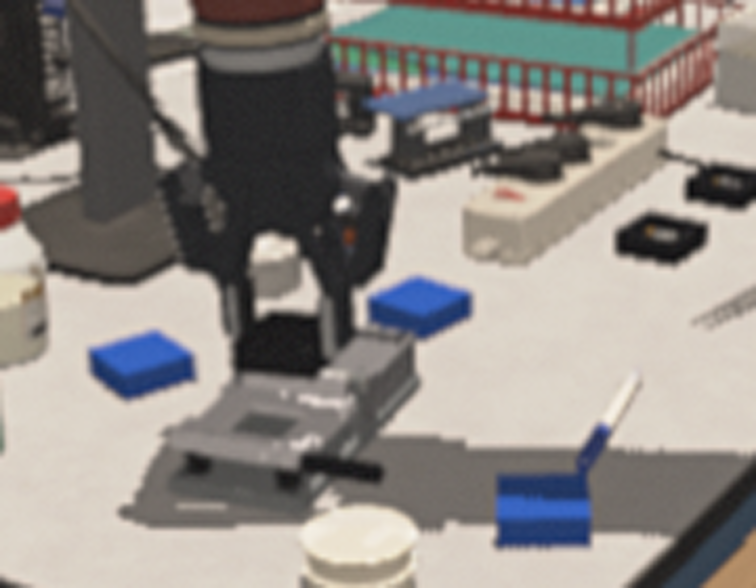

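View pics/t3.png

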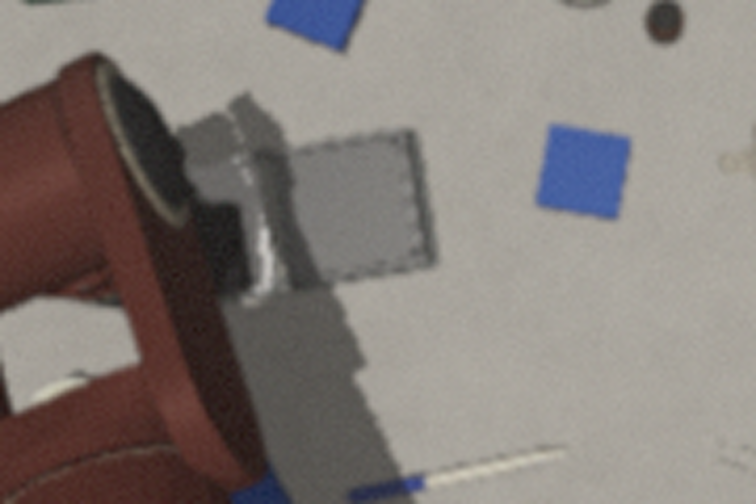

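>>> carry_out:
  increments:
    - [[0.14,-0.33,-0.1],[0.45,0.1,0],0.3]
    - [[0,0,0],[0,0,0],0.3]

```text
t: 7.5
tool_pos: [0.4871, 0.3059, 0.2468]
tool_rot: [-0.142, 1.567, 0.14]
contact_force: [0.8, -0.4, -0.4]
opening: 0.0487
```

```bash
python3 st.py
```

```text
t 7.5 pos [0.4871 0.3059 0.2468] yaw 10.3 x [-0.001 -0.001 -1.   ] open 0.0487 F [ 0.8 -0.4 -0.4] q [ 0.43  0.09  1.86 -0.    1.2   0.25]
```

>>> carry_out:
  increments:
    - [[0,0,0],[0,0.17,-0.8],0.3]
    - [[0,0,0],[0,0,-0.6],0.3]
    - [[0,0,0],[0,0,-0.3],0.3]
    - [[0,0,0],[0,0,0],0.3]

```text
t: 7.9
tool_pos: [0.4863, 0.3077, 0.2092]
tool_rot: [-0.142, 1.57, 0.138]
contact_force: [0.1, 0.5, 1.3]
opening: 0.0487
```

```bash
python3 st.py; python3 - <<'E'
from h import *
im,d=get_image('side'); cv2.imwrite('pics/s4.png',cv2.resize(im[180:270,160:280],None,fx=6,fy=6,interpolation=cv2.INTER_CUBIC))
E
```

```text
t 7.9 pos [0.4863 0.3077 0.2092] yaw 10.2 x [-0.003 -0.003 -1.   ] open 0.0487 F [0.1 0.5 1.3] q [ 0.43  0.14  1.87 -0.    1.14  0.26]
```

View pics/s4.png

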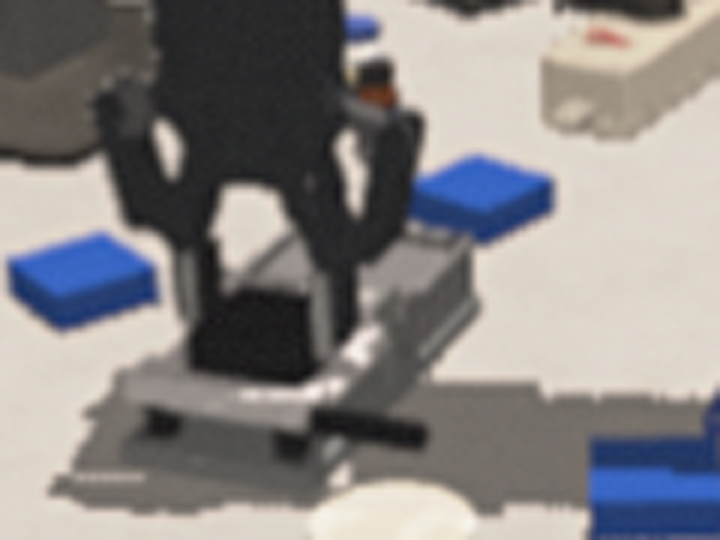

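Carrier is down in the pocket (about (255,335)), just at the floor. Releasing part-way.

>>> carry_out:
  increments:
    - [[0,0,0],[0,0,-0.05],0.3]
    - [[0,0,0],[0,0,0],0.6]
    - [[0,0,0],[0,0,0],0.72]
    - [[0,0,0],[0,0,0],0.75]
    - [[0,0,0],[0,0,0],0.75]

```text
t: 8.45
tool_pos: [0.487, 0.3082, 0.2104]
tool_rot: [-0.141, 1.567, 0.139]
contact_force: [0.5, 0.2, -0.0]
opening: 0.0638
```

>>> carry_out:
  increments:
    - [[0,0,0],[0,0,0.6],0.75]
    - [[0,0,0],[0,0,1],0.75]
    - [[0,0,0],[0,0,1],0.75]
    - [[0,0,0],[0,0,1],0.75]
    - [[0,0,0],[0,0,1],0.75]
    - [[0,0,0],[0,0,1],0.75]
    - [[0,0,0],[0,0,0],0.75]

```text
t: 9.15
tool_pos: [0.4863, 0.3079, 0.3317]
tool_rot: [-0.141, 1.565, 0.14]
contact_force: [0.7, 0.6, 0.5]
opening: 0.0642
```

```bash
python3 st.py; python3 - <<'E'
from h import *
im,d=get_image('side'); cv2.imwrite('pics/s5.png',cv2.resize(im[180:270,160:280],None,fx=6,fy=6,interpolation=cv2.INTER_CUBIC))
E
```

```text
t 9.15 pos [0.4863 0.3079 0.3317] yaw 10.23 x [ 0.002 -0.    -1.   ] open 0.0642 F [0.7 0.6 0.5] q [ 0.44 -0.01  1.8  -0.    1.35  0.26]
```

View pics/s5.png

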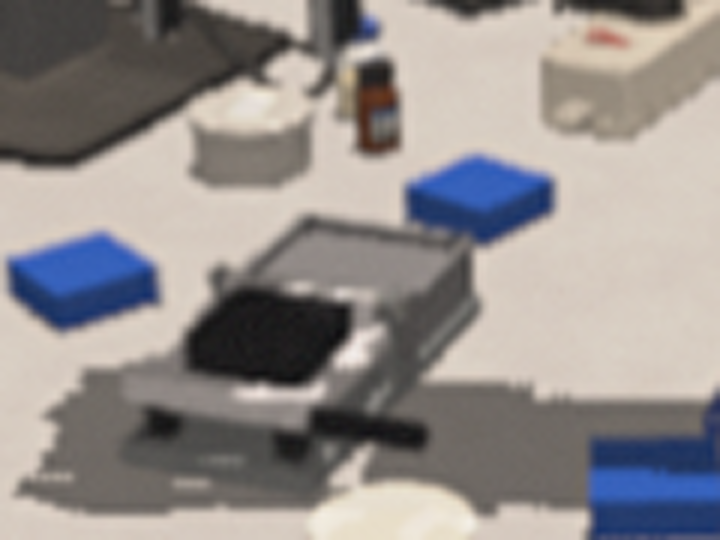

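>>> carry_out:
  increments:
    - [[0,0,1],[-0.4,0.15,0],0.5]
    - [[0,0,1],[-0.4,0.15,0],0.5]
    - [[0,0,1],[-0.4,0.15,0],0.5]
    - [[0,0,1],[-0.4,0.15,0],0.5]
    - [[0,0,1],[-0.4,0.15,0],0.5]
    - [[0,0,1],[-0.4,0.15,0],0.5]
    - [[0,0,1],[-0.4,0.15,0],0.5]
    - [[0,0,1],[-0.4,0.15,0],0.5]

```text
t: 10.0
tool_pos: [0.4173, 0.3302, 0.3189]
tool_rot: [-0.793, 1.44, 0.783]
contact_force: [-0.4, 0.7, -0.1]
opening: 0.0423
```

>>> carry_out:
  increments:
    - [[0,0,1],[0,0,0],0.5]
    - [[0,0,1],[0,0,0],0.5]
    - [[0,0,1],[0,0,0],0.5]
    - [[0,0,1],[0,0,0],0.5]
    - [[0,0,1],[0,0,0],0.5]
    - [[0,0,1],[0,0,0],0.5]
    - [[0,0,1],[0,0,0],0.5]
    - [[0,0,0],[0,0,0],0.5]

```text
t: 10.8
tool_pos: [0.4122, 0.3285, 0.3056]
tool_rot: [-1.349, 1.159, 1.332]
contact_force: [-1.0, 0.2, 0.7]
opening: 0.0425
```

```bash
python3 st.py
```

```text
t 10.8 pos [0.4122 0.3285 0.3056] yaw 99.77 x [-0.014 -0.032 -0.999] open 0.0425 F [-1.   0.2  0.7] q [ 0.54 -0.09  1.93 -0.02  1.34 -1.2 ]
```

>>> carry_out:
  increments:
    - [[0.32,-0.14,0.08],[0.3,0.17,0],0.5]
    - [[0,0,0],[0,0,-0.8],0.5]
    - [[0,0,0],[0,0,-0.8],0.5]
    - [[0,0,0],[0,0,-0.8],0.5]
    - [[0,0,0],[0,0,-0.8],0.5]
    - [[0,0,0],[0,0,-0.8],0.5]
    - [[0,0,0],[0,0,0],0.5]

```text
t: 11.5
tool_pos: [0.4195, 0.3322, 0.2202]
tool_rot: [-1.325, 1.117, 1.332]
contact_force: [0.2, -0.2, 0.9]
opening: 0.0426
```

```bash
python3 st.py; python3 - <<'E'
from h import *
im,d=get_image('side'); cv2.imwrite('pics/s6.png',cv2.resize(im[180:280,160:290],None,fx=6,fy=6,interpolation=cv2.INTER_CUBIC))
im,d=get_image('top'); cv2.imwrite('pics/t6.png',cv2.resize(im[150:250,90:220],None,fx=6,fy=6,interpolation=cv2.INTER_CUBIC))
E
```

```text
t 11.5 pos [0.4195 0.3322 0.2202] yaw 99.52 x [ 0.003  0.009 -1.   ] open 0.0426 F [ 0.2 -0.2  0.9] q [ 0.53  0.03  1.97  0.01  1.14 -1.21]
```

View pics/s6.png

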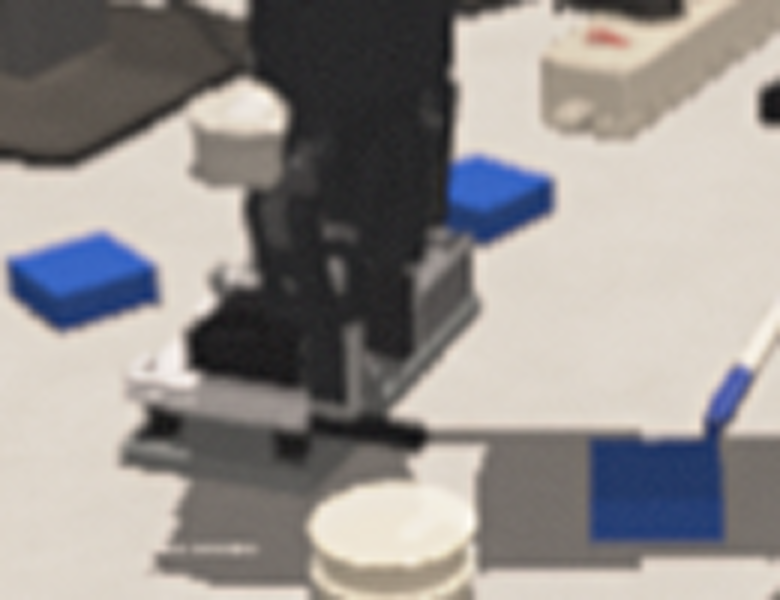

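View pics/t6.png

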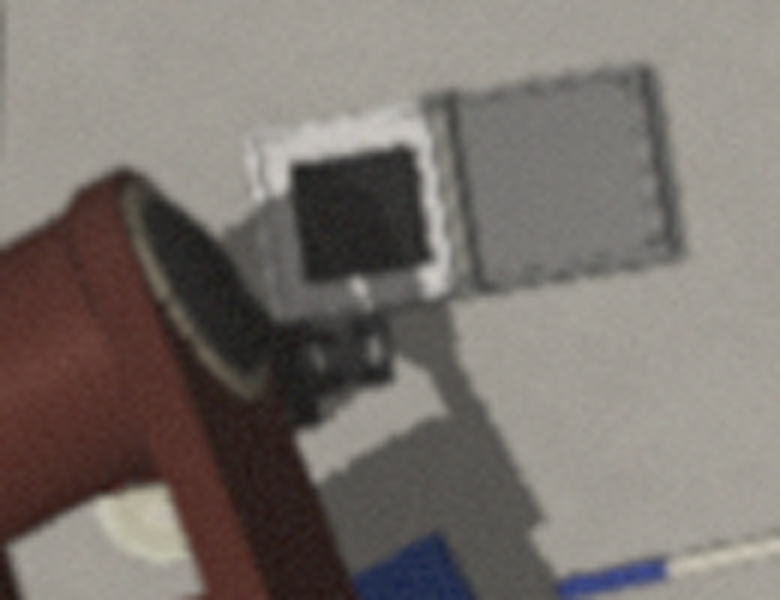

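>>> carry_out:
  increments:
    - [[0,0,0],[-0.1,0,-0.6],0.5]
    - [[0,0,0],[0,0,-0.6],0.5]
    - [[0,0,0],[0,0,-0.45],0.5]
    - [[0,0,0],[0,0,0],0.5]

```text
t: 12.0
tool_pos: [0.4194, 0.3335, 0.1899]
tool_rot: [-1.326, 1.107, 1.327]
contact_force: [0.4, -0.1, -0.2]
opening: 0.0428
```

```bash
python3 st.py; python3 - <<'E'
from h import *
im,d=get_image('side'); cv2.imwrite('pics/s7.png',cv2.resize(im[180:280,160:290],None,fx=6,fy=6,interpolation=cv2.INTER_CUBIC))
E
```

```text
t 12.0 pos [0.4194 0.3335 0.1899] yaw 99.5 x [ 0.011  0.015 -1.   ] open 0.0428 F [ 0.4 -0.1 -0.2] q [ 0.53  0.08  1.98  0.01  1.07 -1.21]
```

View pics/s7.png

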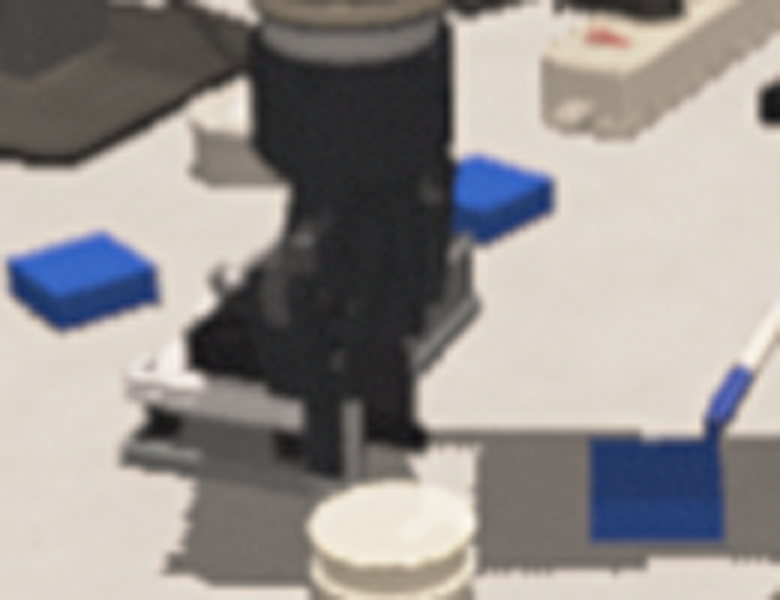

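>>> carry_out:
  increments:
    - [[0.15,-0.11,0.1],[-0.15,-0.05,-0.15],0.4]
    - [[0,0,0],[0,0,0],0.25]
    - [[0,0,0],[0,0,0],0.15]
    - [[0,0,0],[0,0,0],0.05]
    - [[0,0,0],[0,0,0],0]
  squeeze: 20

```text
t: 12.55
tool_pos: [0.4173, 0.3305, 0.1881]
tool_rot: [-1.336, 1.083, 1.328]
contact_force: [-0.2, 2.2, -1.3]
opening: 0.0111
```

>>> carry_out:
  increments:
    - [[0,0,0],[0,0,0],0]

```text
t: 12.65
tool_pos: [0.4172, 0.3306, 0.1882]
tool_rot: [-1.336, 1.082, 1.328]
contact_force: [-0.2, -0.3, -1.4]
opening: 0.0112
```

```bash
python3 st.py
```

```text
t 12.65 pos [0.4172 0.3306 0.1882] yaw 100.28 x [ 0.026  0.024 -0.999] open 0.0112 F [-0.2 -0.3 -1.4] q [ 0.53  0.07  1.99  0.01  1.05 -1.23]
```

```bash
cat > arc.py <<'E'
from h import *
import sys
P0=np.array([.4212,.3343,.0334]); a=np.radians(10.2); Y=np.array([-np.sin(a),np.cos(a),0]); Z=np.array([0,0,1.])
hinge=P0-.078*Y+.0135*Z
def bar(th): f=np.radians(th-9.82); return hinge+.07916*(np.cos(f)*Y+np.sin(f)*Z)
o=get_obs(); M=R.from_rotvec(o['tool_rot']).as_matrix(); G=o['tool_pos']+.155*M[:,0]
d=G-hinge; print('t',o['t'],'theta',np.degrees(np.arctan2(d@Z,d@Y))+9.82,'r',np.hypot(d@Z,d@Y),'along',d@np.cross(Y,Z),'x',M[:,0].round(3),'open',round(o['opening'],4),'F',o['contact_force'].round(1),'T',o['wrist_torque'].round(2))
yaw=np.arctan2(M[1,2],M[0,2])
turn=np.array([M[1,0]*-1,M[0,0],np.radians(100.2)-yaw])
T=[float(x) for x in sys.argv[1:]]
# desired tcp = bar - .155*(0,0,-1); tilt correction spread over rows
cur=o['tool_pos']; 
for k,t in enumerate(T):
    tgt=bar(t)+[0,0,.155]
    if k==0: s=tgt-cur
    else: s=tgt-prev
    prev=tgt
    print(t,'turn',(turn/.1).round(2) if k==0 else 0,'shift',(s/.02).round(2))
E
python3 arc.py 6 12 18 24
```

```text
t 12.65 theta -0.08394236477777106 r 0.07915432972509492 along 7.200899127553611e-05 x [ 0.026  0.024 -0.999] open 0.0112 F [-0.2 -0.3 -1.4] T [-0.07 -0.02  0.08]
6.0 turn [-0.24  0.26 -0.01] shift [0.19 0.23 0.42]
12.0 turn 0 shift [-0.    0.01  0.41]
18.0 turn 0 shift [ 0.01 -0.04  0.41]
24.0 turn 0 shift [ 0.01 -0.08  0.41]
```

>>> carry_out:
  increments:
    - [[-0.24,0.26,0],[0.19,0.23,0.42],0]
    - [[0,0,0],[0,0,0.41],0]
    - [[0,0,0],[0,-0.04,0.41],0]
    - [[0,0,0],[0,-0.08,0.41],0]

```text
t: 13.05
tool_pos: [0.4209, 0.3331, 0.2215]
tool_rot: [-1.34, 1.115, 1.339]
contact_force: [3.3, 0.3, -2.6]
opening: 0.011
```

```bash
python3 arc.py 28 35 42 49; python3 - <<'E'
from h import *
im,d=get_image('side'); cv2.imwrite('pics/s8.png',cv2.resize(im[180:280,160:290],None,fx=6,fy=6,interpolation=cv2.INTER_CUBIC))
E
```

```text
t 13.05 theta 24.042957473473216 r 0.07957426871255953 along 4.192514208073799e-05 x [ 0.003  0.002 -1.   ] open 0.011 F [ 3.3  0.3 -2.6] T [ 0.09 -0.42  0.03]
28.0 turn [-0.02  0.03 -0.02] shift [ 0.04 -0.08  0.26]
35.0 turn 0 shift [ 0.03 -0.18  0.45]
42.0 turn 0 shift [ 0.04 -0.23  0.42]
49.0 turn 0 shift [ 0.05 -0.28  0.39]
```

View pics/s8.png

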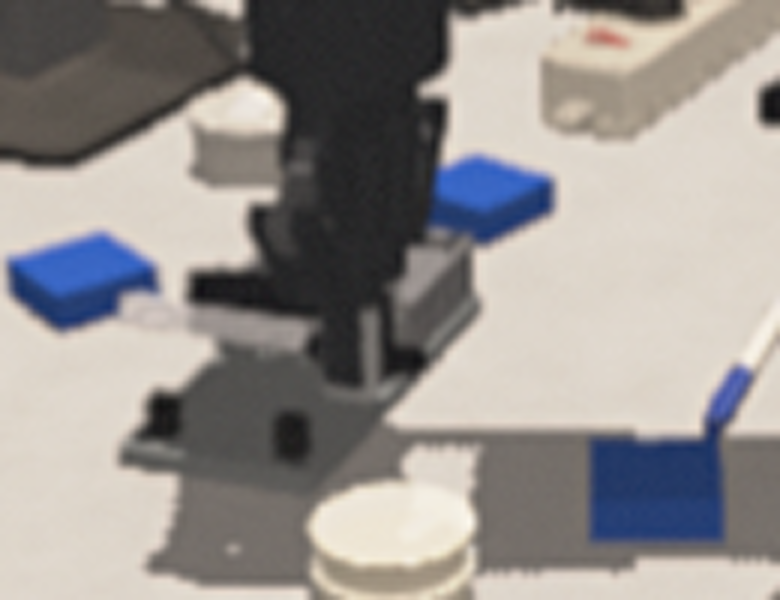

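The flap is lifting with the handle in the pads; it tracks the arc well (24°). Continuing.

>>> carry_out:
  increments:
    - [[0,0,0],[0.02,-0.1,0.3],0]
    - [[0,0,0],[0.03,-0.18,0.44],0]
    - [[0,0,0],[0.04,-0.23,0.42],0]
    - [[0,0,0],[0.05,-0.28,0.39],0]

```text
t: 13.5
tool_pos: [0.4237, 0.3168, 0.2567]
tool_rot: [-1.339, 1.111, 1.339]
contact_force: [1.5, 1.1, -2.8]
opening: 0.0109
```

```bash
python3 arc.py 55 62 69 76
```

```text
t 13.5 theta 51.736695015398375 r 0.08198795404569141 along 0.00018630894172395643 x [ 0.004  0.005 -1.   ] open 0.0109 F [ 1.5  1.1 -2.8] T [ 0.36 -0.27  0.07]
55.0 turn [-0.05  0.04 -0.02] shift [ 0.07 -0.22  0.07]
62.0 turn 0 shift [ 0.06 -0.36  0.32]
69.0 turn 0 shift [ 0.07 -0.39  0.27]
76.0 turn 0 shift [ 0.08 -0.42  0.22]
```

>>> carry_out:
  increments:
    - [[0,0,0],[0.06,-0.24,0.08],0]
    - [[0,0,0],[0.06,-0.36,0.3],0]
    - [[0,0,0],[0.07,-0.39,0.27],0]
    - [[0,0,0],[0.08,-0.42,0.22],0]

```text
t: 13.9
tool_pos: [0.429, 0.2889, 0.2798]
tool_rot: [-1.33, 1.104, 1.344]
contact_force: [-0.5, 4.1, 0.5]
opening: 0.011
```

```bash
python3 arc.py 80 86 92 98
```

```text
t 13.9 theta 76.02911232781153 r 0.08518408828989722 along 0.0005254911605626009 x [ 0.003  0.016 -1.   ] open 0.011 F [-0.5  4.1  0.5] T [0.73 0.26 0.09]
80.0 turn [-0.16  0.03 -0.02] shift [ 0.07 -0.25 -0.17]
86.0 turn 0 shift [ 0.07 -0.39  0.12]
92.0 turn 0 shift [ 0.07 -0.4   0.08]
98.0 turn 0 shift [ 0.07 -0.41  0.03]
```

```bash
python3 - <<'E'
from h import *
im,d=get_image('side'); cv2.imwrite('pics/s9.png',cv2.resize(im[160:270,150:290],None,fx=5.4,fy=5.4,interpolation=cv2.INTER_CUBIC))
im,d=get_image('top'); cv2.imwrite('pics/t9.png',cv2.resize(im[150:250,90:220],None,fx=6,fy=6,interpolation=cv2.INTER_CUBIC))
E
```

```text
(no output)
```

View pics/s9.png

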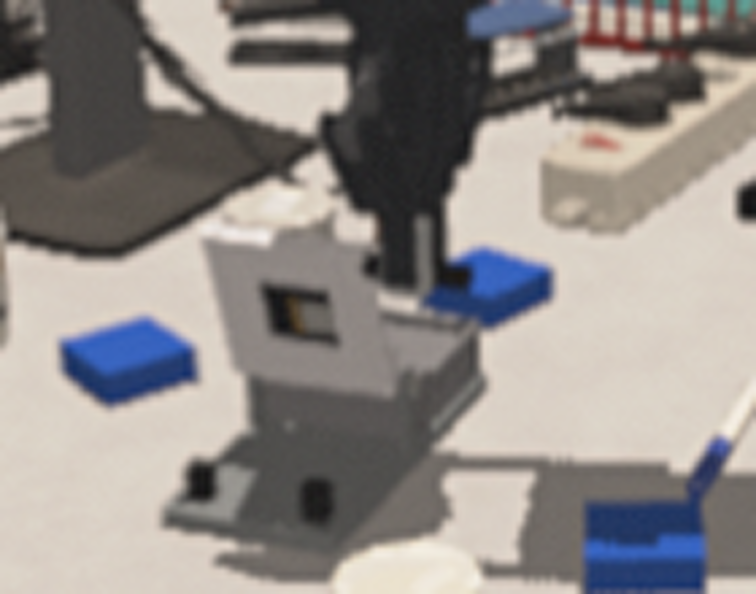

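View pics/t9.png

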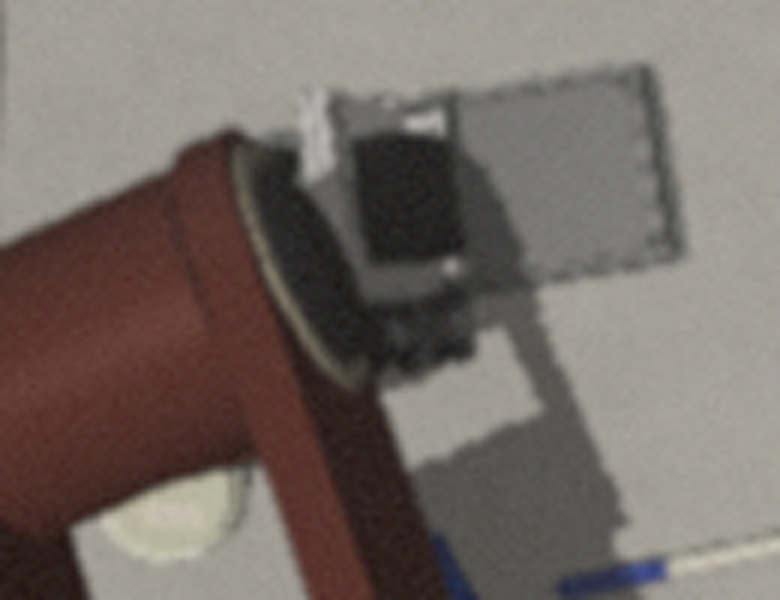

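Flap is near upright, carrier still inside (chip visible through the window at (300,312)); the bar is still between the pads though nearer the tips. I'll correct downward as I go.

>>> carry_out:
  increments:
    - [[-0.15,0.03,0],[0.06,-0.25,-0.2],0]
    - [[0,0,0],[0.07,-0.39,0.08],0]
    - [[0,0,0],[0.07,-0.4,0.05],0]

```text
t: 14.3
tool_pos: [0.4339, 0.27, 0.2856]
tool_rot: [-1.332, 1.109, 1.343]
contact_force: [-1.3, 2.2, 1.6]
opening: 0.011
```

```bash
python3 arc.py 97 103 109 115 121
```

```text
t 14.3 theta 90.25287045624421 r 0.08493843867231066 along 0.0017148404850757424 x [ 0.002  0.011 -1.   ] open 0.011 F [-1.3  2.2  1.6] T [0.57 0.25 0.12]
97.0 turn [-0.11  0.02 -0.  ] shift [ 0.02 -0.43 -0.23]
103.0 turn 0 shift [ 0.07 -0.41 -0.  ]
109.0 turn 0 shift [ 0.07 -0.41 -0.04]
115.0 turn 0 shift [ 0.07 -0.4  -0.09]
121.0 turn 0 shift [ 0.07 -0.39 -0.13]
```

>>> carry_out:
  increments:
    - [[-0.1,0,0],[0.02,-0.42,-0.28],0]
    - [[0,0,0],[0.06,-0.41,-0.06],0]
    - [[0,0,0],[0.06,-0.41,-0.1],0]

```text
t: 14.6
tool_pos: [0.4389, 0.2445, 0.2835]
tool_rot: [-1.341, 1.111, 1.334]
contact_force: [-1.6, 2.3, 1.4]
opening: 0.0113
```

```bash
python3 arc.py 115 121 127 133 139
```

```text
t 14.6 theta 109.01150030046696 r 0.08263570272717212 along 0.0029450697632787924 x [ 0.009  0.004 -1.   ] open 0.0113 F [-1.6  2.3  1.4] T [0.58 0.17 0.09]
115.0 turn [-0.04  0.09 -0.01] shift [-0.01 -0.37 -0.26]
121.0 turn 0 shift [ 0.07 -0.39 -0.13]
127.0 turn 0 shift [ 0.07 -0.37 -0.17]
133.0 turn 0 shift [ 0.06 -0.35 -0.21]
139.0 turn 0 shift [ 0.06 -0.33 -0.24]
```

>>> carry_out:
  increments:
    - [[-0.04,0.08,0],[0,-0.38,-0.3],0]
    - [[0,0,0],[0.05,-0.39,-0.17],0]
    - [[0,0,0],[0.05,-0.37,-0.21],0]

```text
t: 14.9
tool_pos: [0.4437, 0.2188, 0.2723]
tool_rot: [-1.347, 1.115, 1.329]
contact_force: [1.1, 2.9, 0.1]
opening: 0.011
```

```bash
python3 arc.py 133 139 145 151 157; python3 - <<'E'
from h import *
im,d=get_image('side'); cv2.imwrite('pics/s10.png',cv2.resize(im[160:270,150:290],None,fx=5.4,fy=5.4,interpolation=cv2.INTER_CUBIC))
im,d=get_image('top'); cv2.imwrite('pics/t10.png',cv2.resize(im[150:250,90:220],None,fx=6,fy=6,interpolation=cv2.INTER_CUBIC))
E
```

```text
t 14.9 theta 129.7262013654383 r 0.08117751962378668 along 0.003156895781209117 x [ 0.011 -0.003 -1.   ] open 0.011 F [1.1 2.9 0.1] T [ 0.62 -0.17  0.11]
133.0 turn [0.03 0.11 0.  ] shift [-0.05 -0.19 -0.21]
139.0 turn 0 shift [ 0.06 -0.33 -0.24]
145.0 turn 0 shift [ 0.05 -0.3  -0.28]
151.0 turn 0 shift [ 0.05 -0.27 -0.31]
157.0 turn 0 shift [ 0.04 -0.24 -0.34]
```

View pics/s10.png

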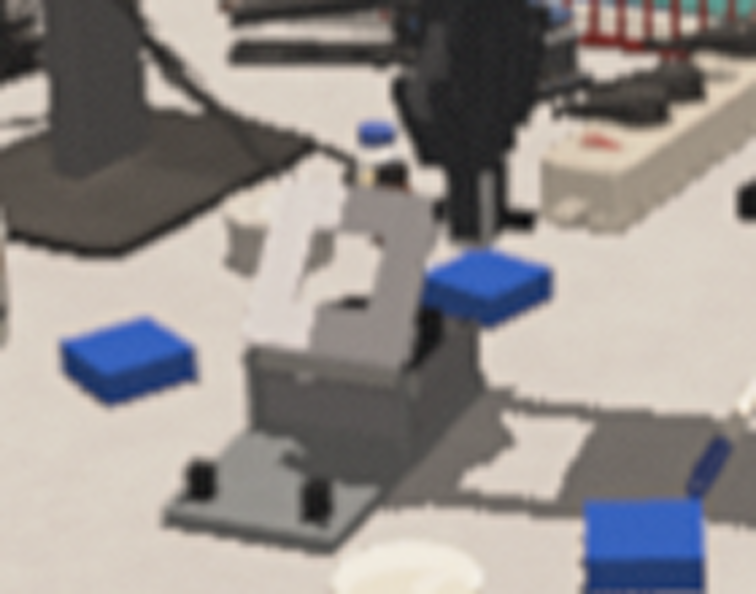

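View pics/t10.png

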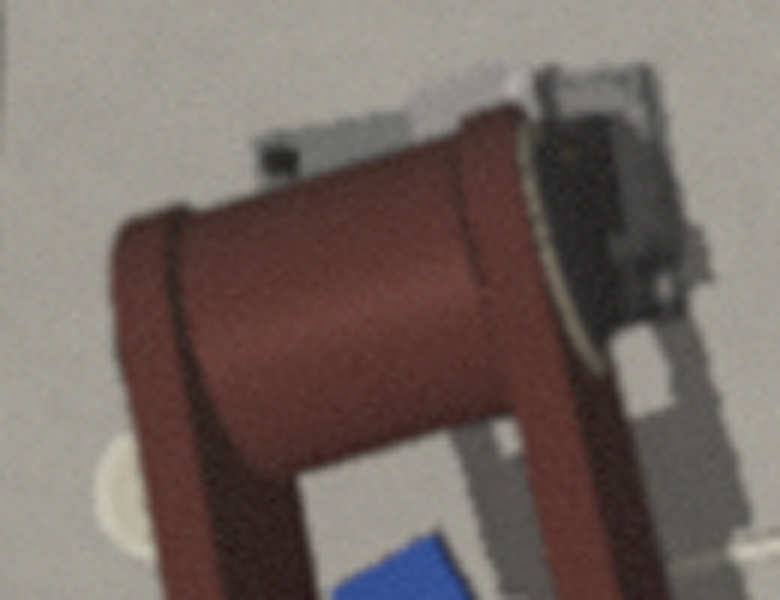

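The carrier has toppled into the bed (black visible below the window at (350,305)); the flap leans over at ~130°. Continuing to close.

>>> carry_out:
  increments:
    - [[0,0.1,0],[-0.04,-0.2,-0.23],0]
    - [[0,0,0],[0.05,-0.33,-0.28],0]
    - [[0,0,0],[0.04,-0.3,-0.31],0]
    - [[0,0,0],[0.04,-0.27,-0.34],0]

```text
t: 15.4
tool_pos: [0.4479, 0.1954, 0.2493]
tool_rot: [-1.347, 1.116, 1.329]
contact_force: [2.8, 1.2, 2.7]
opening: 0.0111
```

```bash
python3 arc.py 157 163 169 175 180; python3 - <<'E'
from h import *
im,d=get_image('side'); cv2.imwrite('pics/s11.png',cv2.resize(im[160:270,150:290],None,fx=5.4,fy=5.4,interpolation=cv2.INTER_CUBIC))
E
```

```text
t 15.4 theta 153.40153502294 r 0.07981212053346017 along 0.0031707547069715998 x [ 0.01  -0.003 -1.   ] open 0.0111 F [2.8 1.2 2.7] T [ 0.22 -0.48  0.07]
157.0 turn [0.03 0.1  0.  ] shift [-0.05 -0.17 -0.22]
163.0 turn 0 shift [ 0.04 -0.2  -0.36]
169.0 turn 0 shift [ 0.03 -0.16 -0.38]
175.0 turn 0 shift [ 0.02 -0.12 -0.39]
180.0 turn 0 shift [ 0.01 -0.07 -0.34]
```

View pics/s11.png

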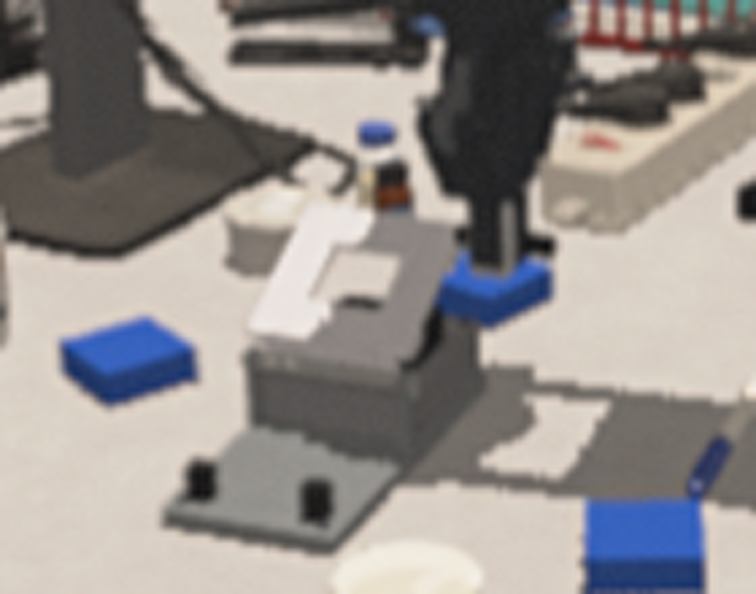

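>>> carry_out:
  increments:
    - [[0,0.05,0],[-0.04,-0.17,-0.24],0]
    - [[0,0,0],[0.03,-0.2,-0.37],0]
    - [[0,0,0],[0.03,-0.16,-0.38],0]
    - [[0,0,0],[0.02,-0.1,-0.3],0]

```text
t: 15.85
tool_pos: [0.4499, 0.1816, 0.2205]
tool_rot: [-1.344, 1.113, 1.328]
contact_force: [4.6, 5.6, 1.5]
opening: 0.0116
```

```bash
python3 arc.py 177 180; python3 - <<'E'
from h import *
im,d=get_image('side'); cv2.imwrite('pics/s12.png',cv2.resize(im[160:270,150:290],None,fx=5.4,fy=5.4,interpolation=cv2.INTER_CUBIC))
E
```

```text
t 15.85 theta 176.36446189591325 r 0.07985743979330238 along 0.0030456419336621653 x [ 0.012 -0.    -1.   ] open 0.0116 F [4.6 5.6 1.5] T [ 0.99 -0.52  0.04]
177.0 turn [0.   0.12 0.02] shift [-0.06 -0.   -0.05]
180.0 turn 0 shift [ 0.01 -0.04 -0.2 ]
```

View pics/s12.png

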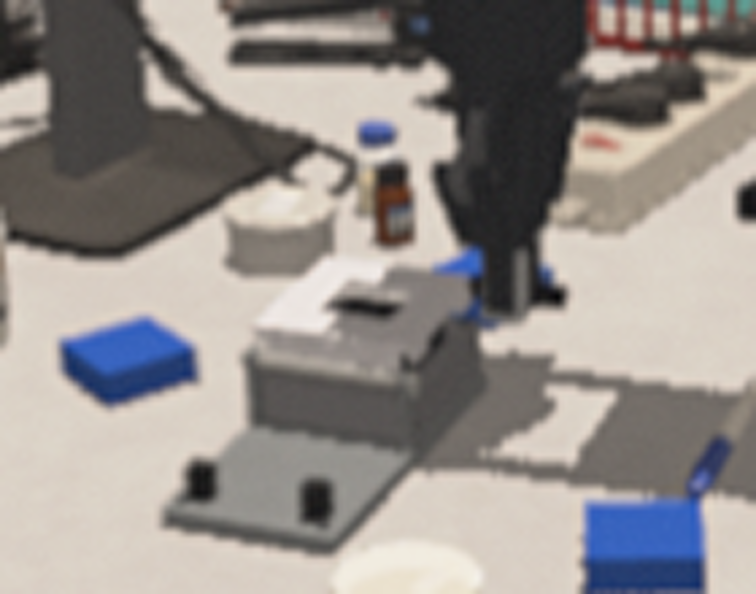

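>>> carry_out:
  increments:
    - [[0,0,0],[0,-0.04,-0.2],0]
    - [[0,0,0],[0,-0.02,-0.15],0]
    - [[0,0,0],[0,0,0],0]

```text
t: 16.2
tool_pos: [0.4511, 0.1812, 0.2174]
tool_rot: [-1.342, 1.114, 1.332]
contact_force: [3.4, 2.9, -1.4]
opening: 0.011
```

```bash
python3 arc.py 180; python3 - <<'E'
from h import *
im,d=get_image('side'); cv2.imwrite('pics/s13.png',cv2.resize(im[180:260,170:270],None,fx=7,fy=7,interpolation=cv2.INTER_CUBIC))
E
```

```text
t 16.2 theta 178.57326349618256 r 0.07949887798920048 along 0.003607746725129955 x [ 0.008  0.001 -1.   ] open 0.011 F [ 3.4  2.9 -1.4] T [ 0.43 -0.49  0.1 ]
180.0 turn [-0.01  0.08  0.01] shift [-0.11 -0.02 -0.1 ]
```

View pics/s13.png

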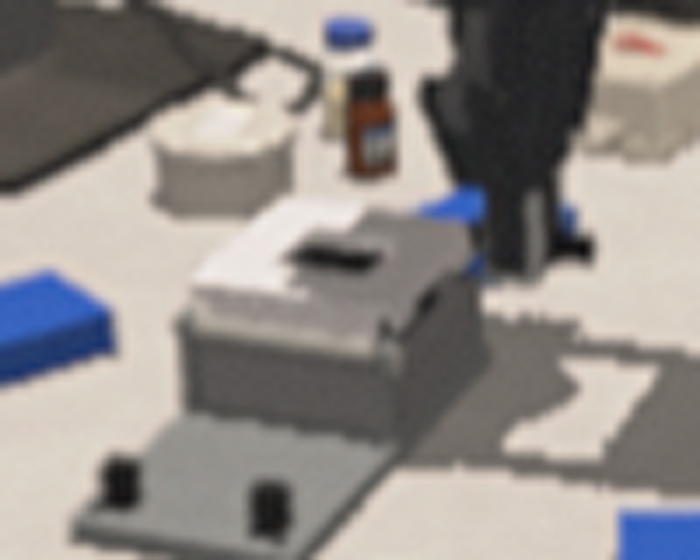

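>>> carry_out:
  increments:
    - [[0,0,0],[0,0,-0.12],0]
    - [[0,0,0],[0,0,0],0.3]
    - [[0,0,0],[0,0,0],0.45]
    - [[0,0,0],[0,0,0],0.45]
    - [[0,0,0],[0,0,0],0.45]

```text
t: 16.75
tool_pos: [0.4485, 0.1799, 0.212]
tool_rot: [-1.34, 1.126, 1.34]
contact_force: [-0.2, 0.2, -0.6]
opening: 0.0383
```

>>> carry_out:
  increments:
    - [[0,0,0],[0,0,0.4],0.45]
    - [[0,0,0],[0,0,0.8],0.45]
    - [[0,0,0],[0,0,1],0.45]
    - [[0,0,0],[0,0,1],0.45]
    - [[0,0,0],[-0.5,-0.8,1],0.45]
    - [[0,0,0],[-0.5,-0.8,1],0.45]
    - [[0,0,0],[-0.5,-0.8,0.5],0.45]
    - [[0,0,0],[-0.5,-0.8,0.5],0.45]

```text
t: 17.55
tool_pos: [0.4047, 0.1142, 0.3386]
tool_rot: [-1.34, 1.134, 1.349]
contact_force: [0.9, 0.3, -0.8]
opening: 0.0383
```

>>> carry_out:
  increments:
    - [[0,0,0],[0,-1,0.2],0.45]
    - [[0,0,0],[0,-1,0.2],0.45]
    - [[0,0,0],[0,-1,0.2],0.45]
    - [[0,0,0],[0,-1,0.2],0.45]
    - [[0,0,0],[0,-1,0.2],0.45]
    - [[0,0,0],[0,-1,0.2],0.45]
    - [[0,0,0],[0,-1,0.2],0.45]
    - [[0,0,0],[0,0,0],0.45]

```text
t: 18.35
tool_pos: [0.4016, -0.0321, 0.3727]
tool_rot: [-1.344, 1.132, 1.342]
contact_force: [-0.1, 0.1, 0.9]
opening: 0.0385
```

```bash
python3 st.py; python3 - <<'E'
from h import *
im,d=get_image('side'); cv2.imwrite('pics/s14.png',cv2.resize(im[160:260,170:330],None,fx=5,fy=5,interpolation=cv2.INTER_CUBIC))
im,d=get_image('top'); cv2.imwrite('pics/t14.png',cv2.resize(im[150:230,120:220],None,fx=7,fy=7,interpolation=cv2.INTER_CUBIC)); cv2.imwrite('pics/t14f.png',im)
v,u=np.mgrid[165:206,160:208]
W=with_depth('top',np.c_[u.ravel(),v.ravel()],d[165:206,160:208].ravel())
np.set_printoptions(linewidth=200); print((W[:,2].reshape(u.shape)[::3,::3]*1000).round().astype(int))
E
```

```text
t 18.35 pos [ 0.4016 -0.0321  0.3727] yaw 100.3 x [-0.007 -0.011 -1.   ] open 0.0385 F [-0.1  0.1  0.9] q [-0.26 -0.5   2.14 -0.01  1.51 -2.01]
[[   0   43   59   57   57   58   54   57   57   57   60   59   35    7   -3   -2]
 [   6   59   58   57   59   55   59   55   61   60   57   54   37   11    1   -1]
 [   7   50   58   56   58   59   60   49   49   47   57   56 1050   12    1    3]
 [   8   45   58   58   57   38   43   42   40   35   57   55   54   17    2   -3]
 [  11   47   59   59   59   40   40   41   40   41   58   55   58   29   -3   -1]
 [   9    6   58   59   55   47   41   42   41   41   58   57   56   30   -7    0]
 [   9   11   57   55   58   55   38   39   39   39   60   59   56   37    7    2]
 [   8    9   46   60   58   58   57   58   55   56   54   55   56   38    7   -3]
 [   8   10   44   58   59   59   62   58   59   57   60   58   56   57    8   -1]
 [  11   10   47   59   60   59   59   60   59   57   60   60   58   58    8   -1]
 [   8    6   45   56   58   58   55   35   13    7   -4   -3   62   64   -2    0]
 [  10   11   10   44    6   -4   -2    2   -2    0    0   -4   58   63   -2    3]
 [   0   -1    0    0   -4   -2    3   -2   -4   -4   -6   -2    0   59   -2    0]
 [  -2   -7    0   -3   -2   -1    0   -3   -4   -2   -1    0    4   60   -1    1]]
```

View pics/s14.png

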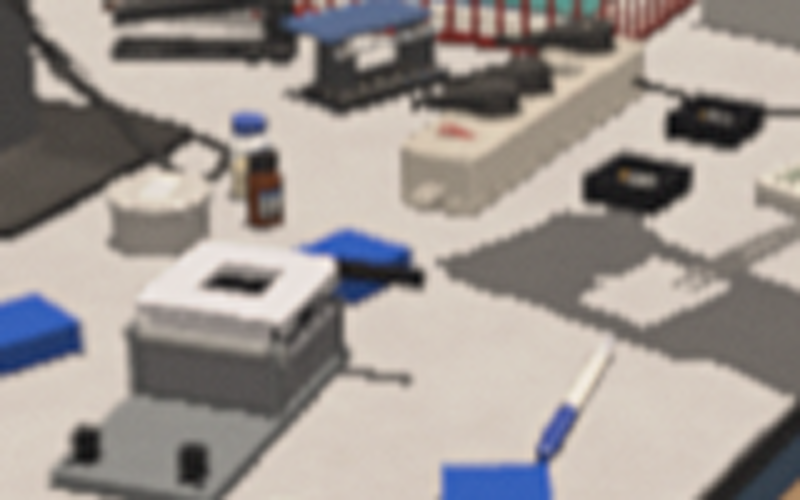

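View pics/t14.png

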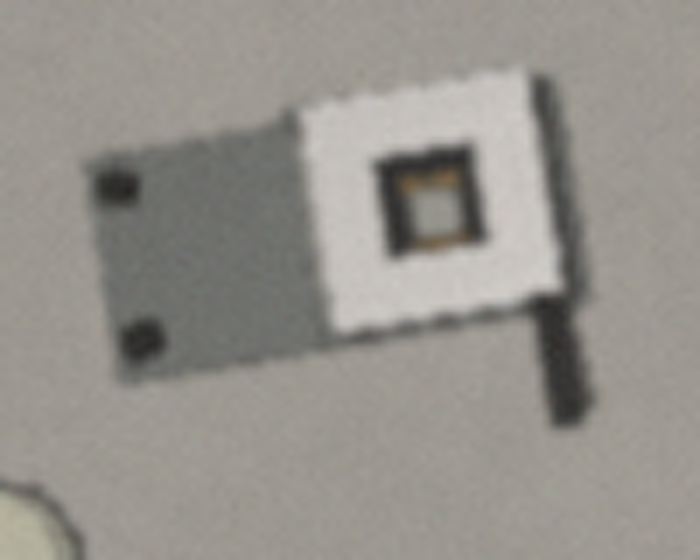

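Flap level over the bed (plate ~58 mm, handle top ~62 mm). The well and chip show up through the window, centred at about (435,208), well floor ~41 mm as expected. The robot is clear, so I'm handing in.

```bash
python3 - <<'E'
from h import *
print(at_z('top',[[182.1,179.7]],.042)); print(finish_job())
E
```

```text
[[0.50184965 0.22683488 0.042     ]]
the job is handed in; nothing more can be done
None
```

I gripped the upside-down carrier across its sides and laid it in the flap's pocket. I then swung the flap over by its handle, let go and backed the arm away. The job was handed in at about 18.4 s of the 54 s allowed.

**Last checks:**
- **Flap:** it lies level over the bed, with its plate at about 58 mm and the top of the handle at about 62 mm. Both match a fully closed flap.
- **Carrier:** the well and chip face up through the window, and the well floor reads about 41 mm, as it should when the carrier lies flat. The chip sits within about 1 mm of my estimate of the bed centre, which is itself good to a few mm.
- **Spares:** the arm did not go near either spare, and neither has visibly moved in the last side picture. I did not measure them.
- **Contact:** the gripper is clear of everything, and the force readings were only noise.

During the swing the handle seemed to slip about 6 mm along the pads, because the arm drifted off the arc. I corrected the path as I went. No check failed at the end.

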